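# Stack the empty chuck bin on the loaded one, turned to ride on its ledges

## Robot

A 7-joint arm with a two-finger parallel gripper is mounted at the origin on the work surface. World frame = base frame: x ahead of the robot, y to its left, z up, the work surface at z = 0. Lengths are in m, angles in rad, forces in N, time in s.
With the tool pointing down it reaches from about 0.425 to 1.025 m from the base axis. Payload 3.6 kg.
Tool frame: the origin (TCP) lies between the finger pads; the fingertips stand 8 mm ahead of it and the grasp point (between the pads) lies 11 mm behind it (arm.nose_length is the distance from the TCP to the fingertips, in m); y points along the fingers, z is the direction in which the jaws open and shut, and the axes are right-handed (so a half turn about y gives the same grasp; the last joint's range is limited). The gripper opens to 85 mm and grips with 20 to 120 N. Pads are 22 mm wide; open, the fingers measure 114 mm over their backs; the gripper's body (76 mm by 85 mm) begins 54 mm behind the grasp point. The pads swing forward as they close: fully open they stand 13 mm farther back than shut.
Start: joints at [-1.317, 0.591, 0.048, 1.609, -0.033, 0.943, -0.034], TCP at [0.246, 0.682, 0.239] pointing down, gripper open.
Joint ranges: [-2.69, 2.69], [-0.47, 2.24], [-1.27, 1.36], [0.19, 2.51], [-1.53, 4.68], [0.08, 2.07], [-3.09, 3.09]. Speed limits (rad/s): [2.57, 2.57, 3.14, 3.14, 3.14, 3.14, 3.14].

## Interface

Orientations are given as a rotation vector (axis times angle).
In Python, from cell import arm gives the robot as it stands.
- The arm moves only by the shell command python3 -m pendant 'ROWS' [FORCE]. ROWS is a JSON object of lists of equal length, an entry for each row: "travel": the shift along the tool's x, y, z in mm, a list of three; "yaw": the turn about the tool's y in degrees; "hand": the finger opening in mm, from 0 to 85.4. A call has 1 to 10 rows; each row shifts and turns the commanded pose from where the row before left it, along the tool's axes as they then stand; what a row does not reach is not made up. A row lasts 1/10 s, in which the tool goes at most 50 mm and 8.59 degrees, less where a joint would pass 70% of its speed; a pose out of reach is approached as far as the arm can. A call is refused whole if a number of a shift passes 50 or a number of a turn 8.59, either way. A call with a gripper value outside its range is refused whole. The fingers move at their own pace and stop on an object; FORCE is the grip in N (left out, the last holds). Time passes only in rows, so rows that do not move let the fingers close. It gives the time, the measured TCP pose, the force and the opening at its end, in the units of the state.
- arm.state(): the state, without advancing time (a new reading comes with each control period).
- arm.capture(name): name is "scene" or "side" or "wrist"; returns the picture (384x512x3 uint8, red, green, blue); there is no depth.
- arm.calibration(name): a dict with "fx", "fy", "cx", "cy" (pixels), "rvec" (rotation vector, rad) and "tvec" (3), from world to camera coordinates, as OpenCV has them. Camera axes: x right, y down, z forward; pixel columns grow to the right and rows downward; lengths in m; the calibration is good to about 2 mm. A picture is of the moment at which its call begins: read the wrist's pose just before it. calibration takes no time and is no camera call; for the wrist camera it gives the pose at the moment of the call.
- arm.job_done(): hands the job in, once; it reports no verdict.
The state is a dict: "time": time; "q": joint angles; "qvel": joint speeds; "joint_torque": joint torques, N m; "tcp_pos": TCP position; "eef_rot": TCP orientation; "force": force on the tool from outside, world axes, zero at the start; "moment": the same for the moment, N m; "width": opening from 0.0 (shut) to 1.0 (fully open).
Only numpy, scipy, OpenCV 4.12 (cv2) and the standard library are available. Lean on these libraries where they do the work, as an engineer would, in place of code of your own. Each camera call takes 0.05 s, during which the arm holds its last target.

## Task

Stack the empty white bin centred on top of the loaded black bin, turned half a turn so that their red ends point opposite ways and the white bin's legs rest level on the black bin's ledges instead of nesting inside it. Set it down gently and let go; do not shove the black bin away, and leave the blue bin alone.

Things in the scene. Friction and masses are not known exactly. Their poses are not given: they have to be found in the camera images.
- white_bin_mid (a point): Centre, 30 mm above the underside, of the empty white stack-nest bin to move: 194 (x) x 82 (y) x 60 mm high, 0.16 kg; +x to its red end, z up. Its waist has two upright grip faces 52 mm apart across y, 44 mm long in x, 38 to 60 mm above the underside; beside them it is clear to 32 mm either way in x. Grip there from above. Four legs at x = +70 and -45 mm; feet 4 mm above the underside.
- white_bin_red (a point): Middle of the top edge of the white bin's red end, 88 mm along its +x from its centre, 60 mm above its underside. Put on a like bin the same way round, the legs drop into its pockets (underside only 32 mm higher); turned half a turn and centred, they stand on its ledges: underside 56 mm higher, its tapered foot 4 mm into the lower bin's mouth with about 5 mm play all round.
- loaded_bin: Black bin of the same shape and size, loaded with five steel discs, 0.9 kg, loose on the bench. Origin: centre of its underside; +x to its red end, z up. Four ledges at rim height, 60 mm up, at x = -72 and +45 mm, y from 23 to 41 mm on either side; open pockets above its own legs, at x = +70 and -45 mm.
- blue_bin_mid (a point): Centre, half-way up, of an empty blue bin of the same shape and size: a bystander to be left where it is. +x to its red end.
Mind the look-alikes: they are no part of the job. What is meant by the part that bears white_bin_mid is not yellow, and is the larger of those in its own colour.

How it is judged:
At the end, for the whole second after the job is handed in: The white bin stands at rest on the black one, centred within 15 mm, its underside 49 to 64 mm above the black bin's (on the ledges, not nested), red ends opposite and long sides parallel within 11 degrees, level within about 6 degrees, the black bin still flat on the bench (horizontal distance between white_bin_mid and loaded_bin below 0.015 m and z of white_bin_mid in the frame of loaded_bin between 0.079 and 0.094 m and x of white_bin_red in the frame of loaded_bin below -0.05 m and angle between the x axis of white_bin_mid and the x axis of loaded_bin, either way round below 0.2 rad and angle between white_bin_mid's own z axis and vertical below 0.12 rad and angle between loaded_bin's own z axis and vertical below 0.1 rad and linear speed of white_bin below 0.02 m/s); the robot touches nothing.
It fails at once if the black bin is shoved more than 40 mm (distance of loaded_bin from where it was at the start of the episode above 0.04 m).
It fails at once if the blue bin is moved more than 20 mm (distance of blue_bin_mid from where it was at the start of the episode above 0.02 m).
It fails at once if the white bin is slammed onto the black bin (more than 40 N) (contact force between white_bin and loaded_bin above 40 N).
It fails at once if the white bin is dropped onto the black bin instead of being set down (still falling faster than 0.55 m/s in the last 14 mm) (horizontal distance between white_bin_mid and loaded_bin below 0.04 m and z of white_bin_mid in the frame of loaded_bin below 0.1 m and linear speed of white_bin above 0.55 m/s).
It also fails if it takes over 38 s, if anything falls off the work surface, if the arm or the gripper's body presses on something with over 40 N, if the wrist force passes 120 N, or if a joint passes its speed limit or range.

## Working session

There is one attempt and no reset: what is moved stays moved. The work goes in short steps, Python scripts to look and compute and a shell command to move; the robot and the scene stay as the last step left them, time stands still between calls to the robot, and variables do not carry over. Pictures are saved under pics/ and viewed, and the job is handed in when it is done.

```bash
mkdir -p pics; ls; python3 - <<'E'
from cell import arm
import cv2,numpy as np
print(arm.state())
for n in("scene","side","wrist"):
    print(n,arm.calibration(n))
    cv2.imwrite(f"pics/{n}0.png",arm.capture(n)[:,:,::-1])
E
```

```text
pics
{'time': 0.0, 'q': array([-1.31746268,  0.5921192 ,  0.04828852,  1.6098645 , -0.03331052,
        0.94271541, -0.03368536]), 'qvel': array([-0.0001135 , -0.00054935, -0.00117092,  0.00072285,  0.00060924,
       -0.00185652,  0.00227362]), 'joint_torque': array([-1.73848584e-04, -5.48708582e+01,  1.54676624e+00, -1.98125750e+01,
        9.46468266e-03,  8.68319854e-03, -1.68220203e-05]), 'tcp_pos': array([0.24614399, 0.6810475 , 0.2381248 ]), 'eef_rot': array([-1.55590721,  0.27238852, -0.27194083]), 'force': array([ 0.83011774, -0.7171008 , -0.55583005]), 'moment': array([-0.02810518, -0.02267262,  0.02506268]), 'width': 1.0038545693225642}
scene {'fx': 400.03976913972764, 'fy': 400.03976913972764, 'cx': 255.956845820814, 'cy': 189.96478637574282, 'rvec': array([ 1.80568227,  1.76553368, -0.7082112 ]), 'tvec': array([-0.16046089, -0.23247158,  1.42241097])}
side {'fx': 483.0408331169526, 'fy': 483.0408331169526, 'cx': 249.20028473417835, 'cy': 187.1844058374837, 'rvec': array([ 2.38842051, -0.11763429,  0.02238046]), 'tvec': array([-0.40760019,  0.17675747,  1.576109  ])}
wrist {'fx': 305.07637189803995, 'fy': 305.07637189803995, 'cx': 256.345510802851, 'cy': 188.10904377962086, 'rvec': array([-2.36174367, -1.65776804, -0.24792685]), 'tvec': array([-0.72470771, -0.038273  ,  0.37976881])}
```

View pics/scene0.png

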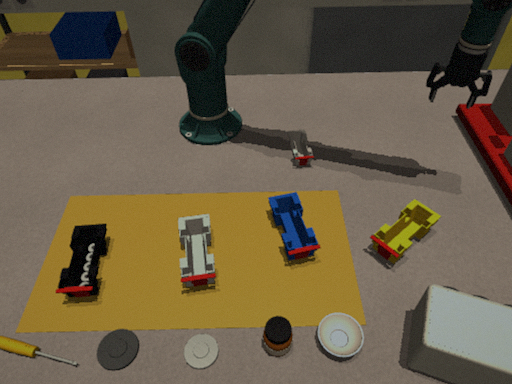

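View pics/side0.png

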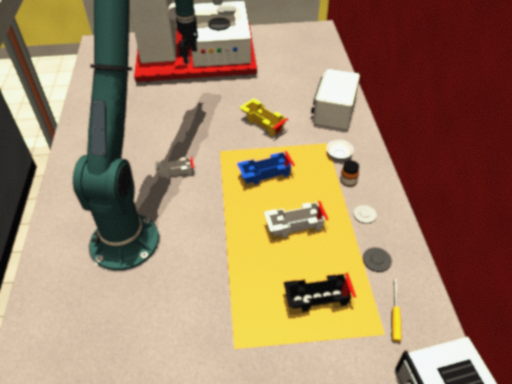

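View pics/wrist0.png

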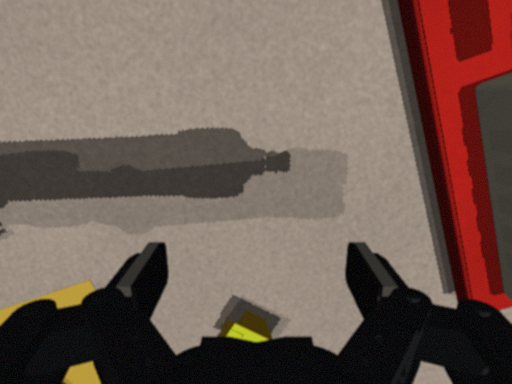

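Candidates: the large white bin at scene (197,250), the small white bin at (302,150), the yellow bin at (405,230), the blue bin at (293,228, bystander) and the black bin at (85,260, target). The one to move is white, not yellow, and the larger of the whites, so it is the bin at (197,250). I'll check it in a close crop.

```bash
python3 - <<'E'
import cv2,numpy as np
a=cv2.imread("pics/scene0.png")[205:305,50:230]; b=cv2.imread("pics/side0.png")[190:320,260:365]
cv2.imwrite("pics/cropA.png",cv2.resize(a,None,fx=4.4,fy=4.4,interpolation=2))
cv2.imwrite("pics/cropB.png",cv2.resize(b,None,fx=4.5,fy=4.5,interpolation=2))
E
```

```text
(no output)
```

View pics/cropA.png

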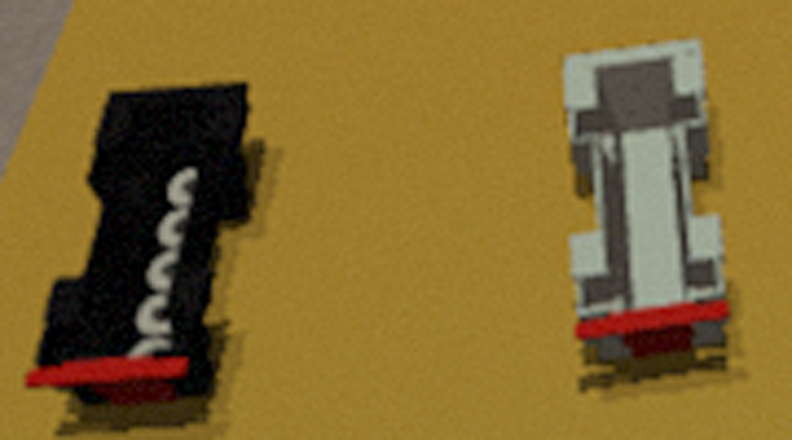

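View pics/cropB.png

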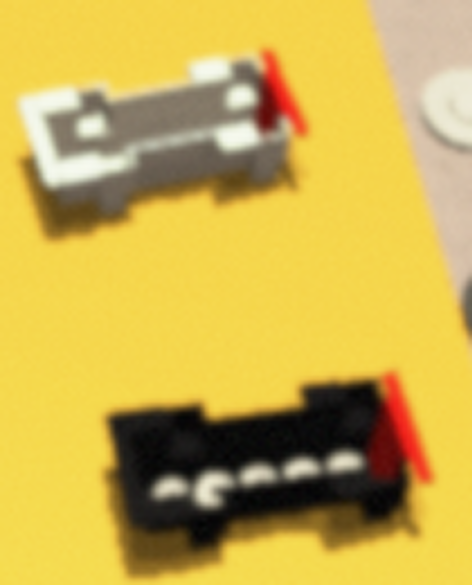

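```bash
cat > h.py <<'E'
import cv2,numpy as np
def ray(c,u,v):
    R=cv2.Rodrigues(np.array(c["rvec"]))[0];o=-R.T@c["tvec"]
    d=R.T@np.array([(u-c["cx"])/c["fx"],(v-c["cy"])/c["fy"],1.]);return o,d
def plane(c,u,v,z):
    o,d=ray(c,u,v);return o+d*(z-o[2])/d[2]
def redmask(im): # RGB
    i=im.astype(int);return ((i[...,0]>150)&(i[...,1]<70)&(i[...,2]<70)).astype(np.uint8)
E
python3 - <<'E'
from cell import arm
from h import *
A=lambda x,y:(x/4.4+50-.5+.1,y/4.4+205-.4); B=lambda x,y:(x/4.5+260-.4,y/4.5+190-.4)
cs,cd=arm.calibration("scene"),arm.calibration("side")
for n,f,c,pts in (("white scene",A,cs,[(565,57),(703,40),(578,328),(728,310)]),("black scene",A,cs,[(108,93),(247,84),(26,379),(188,365)]),
 ("white side",B,cd,[(20,97),(48,187),(267,50),(302,135)]),("black side",B,cd,[(108,417),(128,525),(390,375),(427,482)])):
    P=np.array([plane(c,*f(*p),.06)[:2] for p in pts]); t=P[:2].mean(0); r=P[2:].mean(0); d=r-t
    print(n,P.round(3).tolist(),"tail",t.round(4),"red",r.round(4),"len",np.linalg.norm(d).round(4),"yaw",np.degrees(np.arctan2(d[1],d[0])).round(1),"mid",((t+r)/2).round(4))
for n,c in (("scene",cs),("side",cd)):
    im=cv2.imread(f"pics/{n}0.png")[...,::-1]
    k,l,s,cc=cv2.connectedComponentsWithStats(redmask(im))
    for i in range(1,k):
        if 15<s[i,4]<400: print(n,s[i],cc[i].round(1),plane(c,*cc[i],.06).round(4))
s=arm.state();R=cv2.Rodrigues(s["eef_rot"])[0];print(R.round(3),s["tcp_pos"])
E
```

```text
white scene [[0.471, -0.053], [0.461, 0.029], [0.656, -0.025], [0.647, 0.054]] tail [ 0.466  -0.0117] red [0.6519 0.0149] len 0.1878 yaw 8.1 mid [0.5589 0.0016]
black scene [[0.491, -0.321], [0.487, -0.24], [0.679, -0.309], [0.673, -0.226]] tail [ 0.489  -0.2808] red [ 0.6762 -0.2678] len 0.1876 yaw 4.0 mid [ 0.5826 -0.2743]
white side [[0.462, 0.029], [0.472, -0.054], [0.648, 0.055], [0.657, -0.027]] tail [ 0.4668 -0.0125] red [0.6525 0.014 ] len 0.1875 yaw 8.1 mid [0.5597 0.0008]
black side [[0.488, -0.243], [0.489, -0.32], [0.674, -0.23], [0.679, -0.309]] tail [ 0.4884 -0.2812] red [ 0.6763 -0.2696] len 0.1882 yaw 3.5 mid [ 0.5823 -0.2754]
scene [371 236  27  20  76] [384.3 245.2] [0.5737 0.4687 0.06  ]
scene [289 245  31   9  80] [303.6 248.9] [0.5795 0.2687 0.06  ]
scene [181 274  34   7 100] [197.4 276.8] [0.6511 0.0134 0.06  ]
scene [ 56 286  36   6 101] [ 73.8 288.7] [ 0.6751 -0.2684  0.06  ]
side [176  32   5  11  40] [177.8  37.1] [0.1708 1.1648 0.06  ]
side [273 120  12   9  37] [278.8 124.2] [0.5682 0.4615 0.06  ]
side [286 154   6  10  24] [288.2 158.3] [0.5765 0.2677 0.06  ]
side [319 205   7  11  30] [321.5 210.4] [0.6481 0.0127 0.06  ]
side [345 275   9  20  59] [349.  284.7] [ 0.6726 -0.2698  0.06  ]
[[ 0.94  -0.001  0.34 ]
 [-0.34  -0.002  0.94 ]
 [ 0.    -1.    -0.002]] [0.24622622 0.68124824 0.23836941]
```

```bash
python3 -m pendant '{"travel":[[0,0,0],[0,0,0],[0,0,0],[0,0,0],[10,0,-30],[15,0,-50],[15,0,-50],[15,0,-50],[15,0,-50],[15,0,-50]],"yaw":[-7,-7,-7,-7,0,0,0,0,0,0],"hand":[85,85,85,85,85,85,85,85,85,85]}' 30
python3 -m pendant '{"travel":[[15,0,-50],[15,0,-50],[15,0,-50],[15,0,-50],[15,0,-50],[15,0,-50],[15,0,-50],[15,0,-45],[12,0,-35],[0,0,0]],"yaw":[0,0,0,0,0,0,0,0,0,0],"hand":[85,85,85,85,85,85,85,85,85,85]}'
cat > st.py <<'E'
import sys
from cell import arm
from h import *
def rep(tx,ty,tz,zang):
    s=arm.state();R=cv2.Rodrigues(s["eef_rot"])[0];p=s["tcp_pos"]
    d=np.array([tx,ty,tz])-p
    za=np.degrees(np.arctan2(R[1,2],R[0,2]))
    print("t",round(s["time"],2),"tcp",p.round(4),"zang",za.round(2),"tilt",R[:,1].round(4),"F",s["force"].round(1),"w",round(s["width"]*85.4,1))
    print("travel mm now-axes",(R.T@d*1000).round(1),"yaw needed",((za-zang+180)%360-180).round(2))
if __name__=="__main__": rep(*map(float,sys.argv[1:]))
E
python3 st.py .5628 .002 .041 98.1
```

```text
time: 1.15
tcp_pos: [0.3661, 0.4246, 0.2392]
eef_rot: [-1.568, -0.112, 0.111]
force: [2.0, -0.9, -0.3]
width: 0.995
time: 2.15
tcp_pos: [0.5529, 0.0265, 0.2394]
eef_rot: [-1.572, -0.105, 0.102]
force: [-0.4, 0.2, 0.7]
width: 0.996
t 2.15 tcp [0.5529 0.0265 0.2394] zang 97.53 tilt [ 0.0021 -0.0035 -1.    ] F [-0.4  0.2  0.7] w 85.1
travel mm now-axes [  6.3 198.5 -24.8] yaw needed -0.57
```

```bash
python3 -m pendant '{"travel":[[6,20,-25],[0,40,0],[0,40,0],[0,0,0]],"yaw":[-0.6,0,0,0],"hand":[85,85,85,85]}'
python3 - <<'E'
from cell import arm
import cv2
for n in("scene","side","wrist"):
    cv2.imwrite(f"pics/{n}1.png",arm.capture(n)[:,:,::-1])
print(arm.calibration("wrist"))
E
python3 st.py .5628 .002 .041 98.1
```

```text
time: 2.55
tcp_pos: [0.5556, 0.0101, 0.1348]
eef_rot: [-1.567, -0.111, 0.129]
force: [-1.1, 0.9, -0.6]
width: 1.002
{'fx': 305.07637189803995, 'fy': 305.07637189803995, 'cx': 256.345510802851, 'cy': 188.10904377962086, 'rvec': array([-1.90589268, -2.22186414, -0.33716251]), 'tvec': array([ 0.0743435 , -0.54074113,  0.12038868])}
t 2.7 tcp [0.5608 0.0104 0.1404] zang 98.78 tilt [ 1.4e-03  3.0e-04 -1.0e+00] F [ 0.6 -1.2  0.2] w 85.0
travel mm now-axes [ 0.6 99.4 -8.6] yaw needed 0.68
```

View pics/wrist1.png

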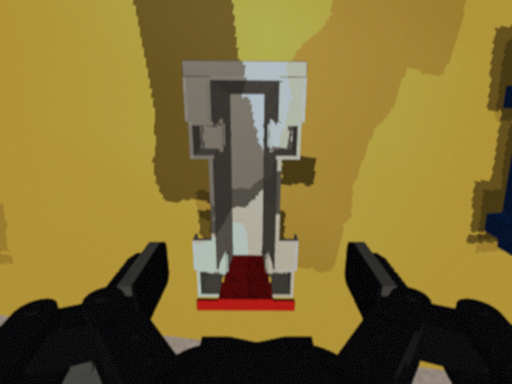

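View pics/side1.png

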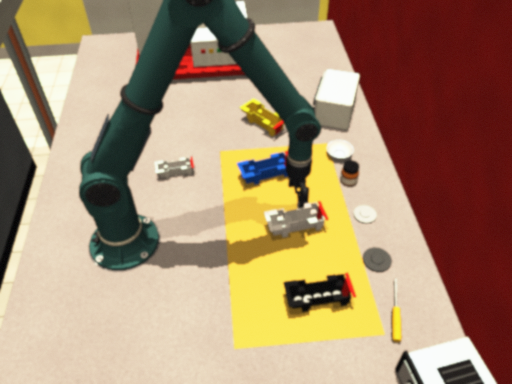

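```bash
python3 - <<'E'
from cell import arm
from h import *
c=arm.calibration("wrist")
P={k:plane(c,u,v,.06)[:2] for k,(u,v) in dict(tl=(182,62),tr=(307,62),rl=(197,301),rr=(295,301),w1l=(190,157),w1r=(300,158),w2l=(194,240),w2r=(298,240)).items()}
d=np.array([np.cos(np.radians(8.1)),np.sin(np.radians(8.1))])
for k,p in P.items(): print(k,p.round(4),"along/across from est",((p-[.5628,.002])@d).round(4),((p-[.5628,.002])@[-d[1],d[0]]).round(4))
m=(P["rl"]+P["rr"]-P["tl"]-P["tr"]);print(np.degrees(np.arctan2(m[1],m[0])))
E
```

```text
tl [ 0.4745 -0.0514] along/across from est -0.095 -0.0404
tr [0.462  0.0295] along/across from est -0.0959 0.0414
rl [ 0.6574 -0.024 ] along/across from est 0.09 -0.0391
rr [0.645  0.0567] along/across from est 0.0891 0.0426
w1l [ 0.5367 -0.0406] along/across from est -0.0319 -0.0385
w1r [0.5254 0.0373] along/across from est -0.0321 0.0403
w2l [ 0.6017 -0.0317] along/across from est 0.0338 -0.0388
w2r [0.5894 0.0484] along/across from est 0.0329 0.0422
8.488032926475697
```

```bash
python3 -m pendant '{"travel":[[1,20,-8],[0,0,0],[0,0,0]],"yaw":[0.5,0,0],"hand":[85,85,85]}'; python3 st.py .563 .0028 .041 98.3
```

```text
time: 3.0
tcp_pos: [0.5631, 0.0022, 0.121]
eef_rot: [-1.568, -0.115, 0.111]
force: [-0.3, 0.1, 0.0]
width: 0.994
t 3.0 tcp [0.5631 0.0022 0.121 ] zang 98.23 tilt [ 2.4e-03  2.0e-04 -1.0e+00] F [-0.3  0.1  0. ] w 84.9
travel mm now-axes [-0.2 80.   0.6] yaw needed -0.07
```

```bash
python3 -m pendant '{"travel":[[0,20,0],[0,20,0],[0,20,0],[0,15,0],[0,5,0],[0,0,0],[0,0,0]],"yaw":[0,0,0,0,0,0,0],"hand":[85,85,85,85,85,85,85]}'; python3 st.py .563 .0028 .041 98.3
python3 -m pendant '{"travel":[[0,0,0],[0,0,0],[0,0,0],[0,0,0],[0,0,0],[0,0,0],[0,0,0],[0,0,0]],"yaw":[0,0,0,0,0,0,0,0],"hand":[60,52,45,45,45,45,45,45]}' 40; python3 st.py .563 .0028 .041 98.3
```

```text
time: 3.7
tcp_pos: [0.5629, 0.0021, 0.0401]
eef_rot: [-1.568, -0.114, 0.112]
force: [-0.1, 0.2, -0.5]
width: 0.996
t 3.7 tcp [0.5629 0.0021 0.0401] zang 98.24 tilt [ 1.4e-03  1.0e-04 -1.0e+00] F [-0.1  0.2 -0.5] w 85.1
travel mm now-axes [ 0.2 -0.9  0.7] yaw needed -0.06
time: 4.5
tcp_pos: [0.5627, 0.0021, 0.0401]
eef_rot: [-1.568, -0.114, 0.112]
force: [-1.6, -0.3, 6.4]
width: 0.599
t 4.5 tcp [0.5627 0.0021 0.0401] zang 98.24 tilt [ 1.e-03  2.e-04 -1.e+00] F [-1.6 -0.3  6.4] w 51.1
travel mm now-axes [ 0.4 -0.9  0.6] yaw needed -0.06
```

```bash
python3 -m pendant '{"travel":[[0,-5,0],[0,-15,0],[0,-30,0],[0,-40,0],[0,-40,0],[0,-30,0],[0,0,0],[0,0,0]],"yaw":[0,0,0,0,0,0,0,0],"hand":[45,45,45,45,45,45,45,45]}' 40
python3 - <<'E'
from cell import arm
import cv2
for n in("wrist","side"): cv2.imwrite(f"pics/{n}2.png",arm.capture(n)[:,:,::-1])
E
python3 st.py .5855 -.2746 .2 -86
```

```text
time: 5.3
tcp_pos: [0.5622, 0.0019, 0.2004]
eef_rot: [-1.568, -0.114, 0.111]
force: [-0.2, -0.1, -2.3]
width: 0.602
t 5.4 tcp [0.5609 0.0019 0.1985] zang 98.23 tilt [-2.5e-03 -2.0e-04 -1.0e+00] F [-0.2  0.5 -0.9] w 51.3
travel mm now-axes [ -15.3   -1.5 -277.2] yaw needed -175.77
```

View pics/wrist2.png

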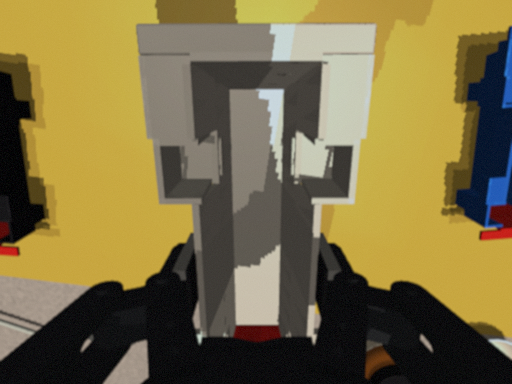

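View pics/side2.png

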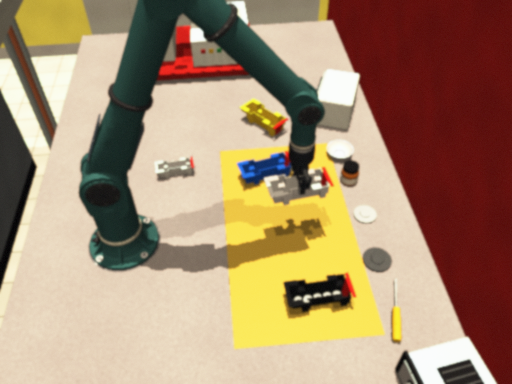

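The white bin is held by the waist at (258,200) in the wrist view, centred in the jaws, and in the side view it is level at (300,185). Next I carry it over and turn it.

```bash
python3 -m pendant '{"travel":[[-2,-5,-20],[-2,-5,-40],[-2,-5,-45],[-2,-5,-45],[-2,0,-45],[-2,0,-45],[-2,0,-30],[0,0,-7],[0,0,0],[0,0,0]],"yaw":[0,0,0,0,0,0,0,0,4,7],"hand":[45,45,45,45,45,45,45,45,45,45]}' 40
python3 -m pendant '{"travel":[[0,0,0],[0,0,0],[0,0,0],[0,0,0],[0,0,0],[0,0,0],[0,0,0],[0,0,0],[0,0,0],[0,0,0]],"yaw":[8,8,8,8,8,8,8,8,8,8],"hand":[45,45,45,45,45,45,45,45,45,45]}' 
python3 st.py .5855 -.2746 .2 -86.2
```

```text
time: 6.4
tcp_pos: [0.5869, -0.2735, 0.2172]
eef_rot: [-1.568, 0.044, -0.039]
force: [-0.6, -0.1, -0.1]
width: 0.603
time: 7.4
tcp_pos: [0.5873, -0.2722, 0.2173]
eef_rot: [-1.265, 1.123, -1.116]
force: [-0.8, -0.0, -1.5]
width: 0.601
t 7.4 tcp [ 0.5873 -0.2722  0.2173] zang 6.98 tilt [-0.0035  0.0021 -1.    ] F [-0.8 -0.  -1.5] w 51.3
travel mm now-axes [ 2.2 17.3 -2. ] yaw needed 93.18
```

```bash

python3 -m pendant '{"travel":[[0,0,0],[0,0,0],[0,0,0],[0,0,0],[0,0,0],[0,0,0],[0,0,0],[0,0,0],[0,0,0],[0,0,0]],"yaw":[8,8,8,8,8,8,8,8,8,8],"hand":[45,45,45,45,45,45,45,45,45,45]}' 
python3 -m pendant '{"travel":[[0,0,0],[0,0,0],[0,0,0],[0,0,0]],"yaw":[8,4,0,0],"hand":[45,45,45,45]}' 
python3 st.py .5855 -.2746 .2 -86.2
python3 - <<'E'
from cell import arm
import cv2
for n in("scene","side","wrist"): cv2.imwrite(f"pics/{n}3.png",arm.capture(n)[:,:,::-1])
E
python3 - <<'E'
import cv2,numpy as np
a=cv2.resize(cv2.imread("pics/scene3.png")[180:320,20:200],None,fx=4,fy=4,interpolation=2)
cv2.imwrite("pics/c3.png",a)
b=cv2.resize(cv2.imread("pics/side3.png")[210:330,250:400],None,fx=4.5,fy=4.5,interpolation=2)
cv2.imwrite("pics/d3.png",b)
E
```

```text
time: 8.4
tcp_pos: [0.5875, -0.2721, 0.2173]
eef_rot: [-0.311, 2.066, -2.061]
force: [0.3, 0.6, -0.8]
width: 0.598
time: 8.8
tcp_pos: [0.5877, -0.2729, 0.218]
eef_rot: [-0.104, 2.176, -2.173]
force: [0.3, -0.2, -1.1]
width: 0.598
t 8.8 tcp [ 0.5877 -0.2729  0.218 ] zang -84.63 tilt [-0.0023  0.0011 -1.    ] F [ 0.3 -0.2 -1.1] w 51.1
travel mm now-axes [ 2.3 18.   1.5] yaw needed 1.57
```

View pics/c3.png

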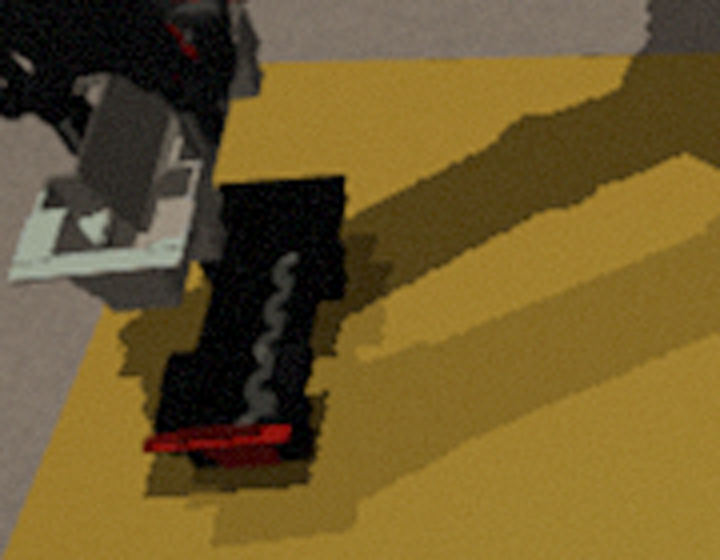

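View pics/d3.png

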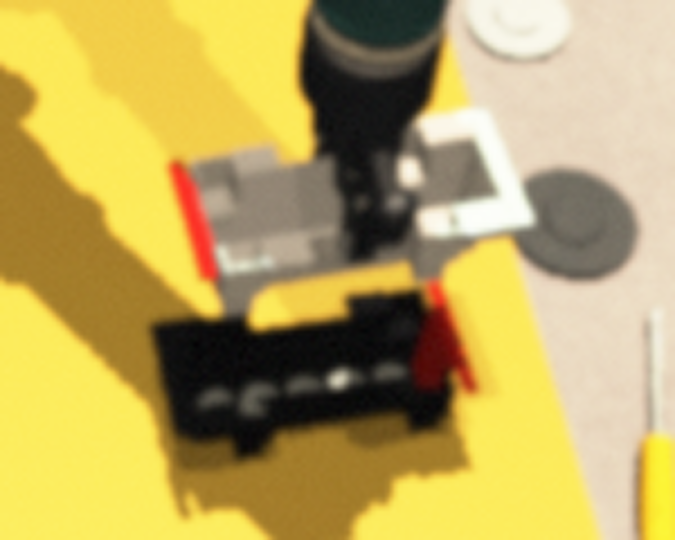

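View pics/wrist3.png

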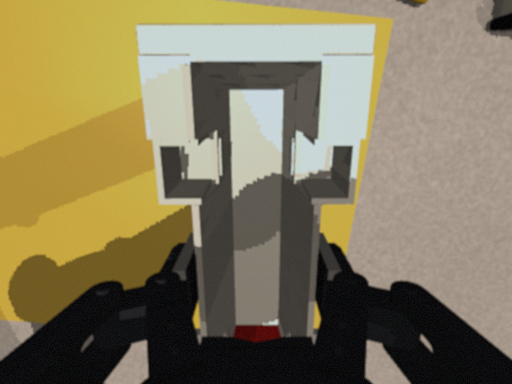

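```bash
python3 - <<'E'
from cell import arm
from h import *
c=arm.calibration("wrist");s=arm.state();R=cv2.Rodrigues(s["eef_rot"])[0];p=s["tcp_pos"]
for u,v in((137,25),(376,25),(160,203),(355,203)):
    P=plane(c,u,v,p[2]-.0401+.06); print("bin in tool",(R.T@(P-p)*1000).round(1))
A=lambda x,y:(x/4+20-.4,y/4+180-.4);B=lambda x,y:(x/4.5+250-.4,y/4.5+210-.4)
for n,f,c,pts in(("scene",A,arm.calibration("scene"),[(217,184),(346,177),(147,445),(291,432)]),("side",B,arm.calibration("side"),[(150,323),(175,440),(433,283),(470,392)])):
    P=np.array([plane(c,*f(*q),.06)[:2] for q in pts]);t=P[:2].mean(0);r=P[2:].mean(0);d=r-t;L=np.linalg.norm(d);d/=L
    print(n,P.round(3).tolist(),"L",L.round(4),"yaw",np.degrees(np.arctan2(d[1],d[0])).round(1),"ctr",(t+.097*d).round(4),(r-.0905*d).round(4))
E
```

```text
bin in tool [-97.9 -19.9 -41.1]
bin in tool [-97.9 -20.   39.7]
bin in tool [-33.9 -19.9 -39.3]
bin in tool [-33.9 -19.9  38.7]
scene [[0.491, -0.322], [0.487, -0.239], [0.68, -0.307], [0.673, -0.226]] L 0.1878 yaw 4.3 ctr [ 0.5858 -0.2735] [ 0.5861 -0.2734]
side [[0.486, -0.239], [0.49, -0.323], [0.673, -0.228], [0.678, -0.309]] L 0.1876 yaw 3.9 ctr [ 0.5848 -0.2749] [ 0.5849 -0.2749]
```

```bash
python3 -m pendant '{"travel":[[0,0,0],[3,10,1],[0,30,0],[0,20,0],[0,10,0],[0,0,0],[0,0,0]],"yaw":[1.4,0,0,0,0,0,0],"hand":[45,45,45,45,45,45,45]}' 40
python3 st.py .5845 -.2744 .0961 -86
```

```text
time: 9.65
tcp_pos: [0.5853, -0.276, 0.1498]
eef_rot: [-0.072, 2.186, -2.188]
force: [-0.0, -0.5, -0.8]
width: 0.595
t 9.65 tcp [ 0.5853 -0.276   0.1498] zang -86.19 tilt [ 6.e-04 -8.e-04 -1.e+00] F [-0.  -0.5 -0.8] w 50.8
travel mm now-axes [ 0.7 53.7 -1.6] yaw needed -0.19
```

```bash
python3 -m pendant '{"travel":[[1,15,-1],[0,15,0],[0,8,0],[0,0,0],[0,0,0]],"yaw":[-0.2,0,0,0,0],"hand":[45,45,45,45,45]}' 40
python3 st.py .5845 -.2744 .0961 -86
python3 - <<'E'
from cell import arm
import cv2,numpy as np
a=arm.capture("scene")[:,:,::-1];b=arm.capture("side")[:,:,::-1]
cv2.imwrite("pics/c4.png",cv2.resize(a[180:320,20:200],None,fx=4,fy=4,interpolation=2))
cv2.imwrite("pics/d4.png",cv2.resize(b[210:330,250:400],None,fx=4.5,fy=4.5,interpolation=2))
E
```

```text
time: 10.15
tcp_pos: [0.584, -0.2745, 0.111]
eef_rot: [-0.077, 2.186, -2.186]
force: [0.5, -0.1, -1.0]
width: 0.602
t 10.15 tcp [ 0.584  -0.2745  0.111 ] zang -85.97 tilt [-5.e-04 -1.e-04 -1.e+00] F [ 0.5 -0.1 -1. ] w 51.4
travel mm now-axes [-0.6 14.9 -0.1] yaw needed 0.03
```

View pics/c4.png

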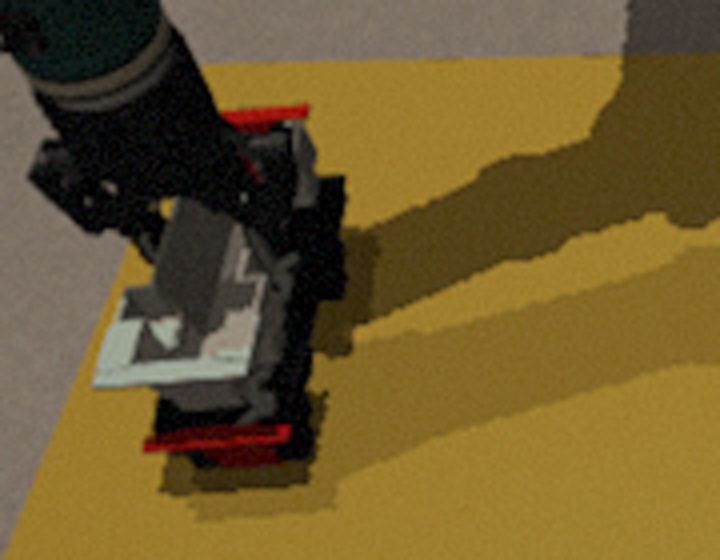

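View pics/d4.png

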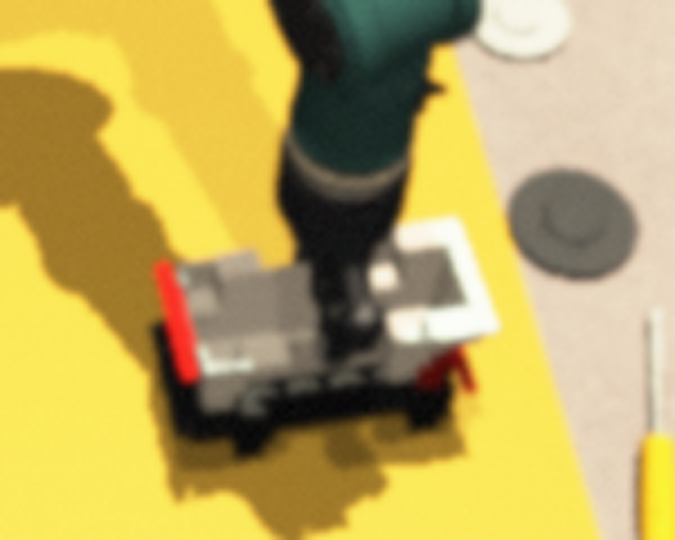

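The white bin hovers over the black one. Its red end is at side crop (178,320), opposite the black bin's at (455,370), and the two are aligned. I'll lower it gently and watch the force.

```bash
python3 -m pendant '{"travel":[[0,4,0],[0,3,0],[0,2,0],[0,2,0],[0,1,0],[0,1,0],[0,0,0],[0,0,0]],"yaw":[0,0,0,0,0,0,0,0],"hand":[45,45,45,45,45,45,45,45]}' 40
python3 st.py .5845 -.2744 .0961 -86
python3 -m pendant '{"travel":[[0,1,0],[0,0.5,0],[0,0,0]],"yaw":[0,0,0],"hand":[45,45,45]}' 
python3 st.py .5845 -.2744 .0961 -86
```

```text
time: 11.05
tcp_pos: [0.5841, -0.2745, 0.0983]
eef_rot: [-0.077, 2.185, -2.186]
force: [0.1, -0.8, -1.0]
width: 0.601
t 11.05 tcp [ 0.5841 -0.2745  0.0983] zang -85.97 tilt [ 0.e+00 -1.e-04 -1.e+00] F [ 0.1 -0.8 -1. ] w 51.3
travel mm now-axes [-0.4  2.2 -0.1] yaw needed 0.03
time: 11.35
tcp_pos: [0.584, -0.2743, 0.0967]
eef_rot: [-0.077, 2.186, -2.185]
force: [-0.7, -0.8, -1.0]
width: 0.603
t 11.35 tcp [ 0.584  -0.2743  0.0967] zang -85.96 tilt [-1.e-04  1.e-04 -1.e+00] F [-0.7 -0.8 -1. ] w 51.5
travel mm now-axes [-0.5  0.6  0.1] yaw needed 0.04
```

```bash
python3 -m pendant '{"travel":[[0,0.5,0],[0,0.5,0],[0,0,0]],"yaw":[0,0,0],"hand":[45,45,45]}' 
python3 -m pendant '{"travel":[[0,0.5,0],[0,0,0],[0,0,0]],"yaw":[0,0,0],"hand":[45,45,45]}' 
python3 st.py .5845 -.2744 .0961 -86
```

```text
time: 11.65
tcp_pos: [0.5841, -0.2745, 0.0964]
eef_rot: [-0.076, 2.186, -2.185]
force: [-0.3, 1.4, 4.1]
width: 0.605
time: 11.95
tcp_pos: [0.5841, -0.2745, 0.0964]
eef_rot: [-0.076, 2.186, -2.184]
force: [-1.6, 2.1, 8.3]
width: 0.602
t 11.95 tcp [ 0.5841 -0.2745  0.0964] zang -85.97 tilt [ 7.e-04  8.e-04 -1.e+00] F [-1.6  2.1  8.3] w 51.4
travel mm now-axes [-0.4  0.3 -0. ] yaw needed 0.03
```

Contact came at TCP z 0.0964, against 0.0961 expected for a rest on the ledges, with 8 N. Now I open slowly.

```bash
python3 -m pendant '{"travel":[[0,-0.5,0],[0,0,0],[0,0,0],[0,0,0],[0,0,0],[0,0,0],[0,0,0],[0,0,0]],"yaw":[0,0,0,0,0,0,0,0],"hand":[48,52,54,58,65,75,82,82]}' 20
python3 st.py .5845 -.2744 .0961 -86
python3 - <<'E'
from cell import arm
import cv2
b=arm.capture("side")[:,:,::-1]
cv2.imwrite("pics/d5.png",cv2.resize(b[210:330,250:400],None,fx=4.5,fy=4.5,interpolation=2))
cv2.imwrite("pics/w5.png",arm.capture("wrist")[:,:,::-1])
E
```

```text
time: 12.75
tcp_pos: [0.5841, -0.2745, 0.0958]
eef_rot: [-0.077, 2.186, -2.186]
force: [0.2, 0.4, -0.3]
width: 0.959
t 12.75 tcp [ 0.5841 -0.2745  0.0958] zang -85.97 tilt [-0.e+00 -1.e-04 -1.e+00] F [ 0.2  0.4 -0.3] w 81.9
travel mm now-axes [-0.5 -0.3 -0. ] yaw needed 0.03
```

View pics/d5.png

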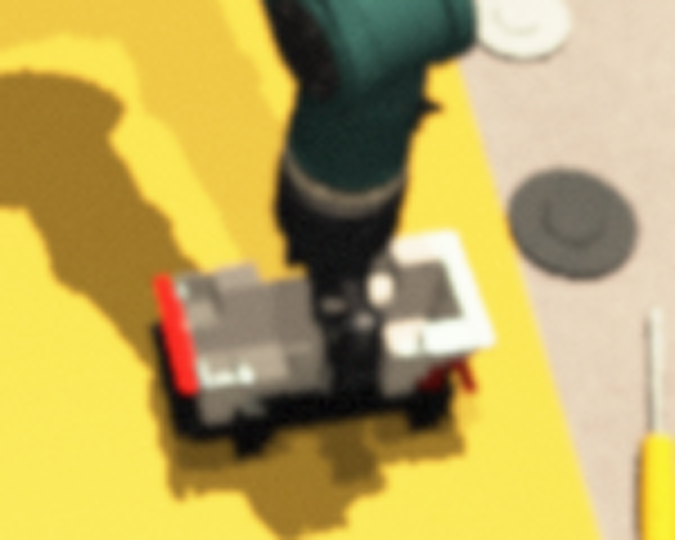

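View pics/w5.png

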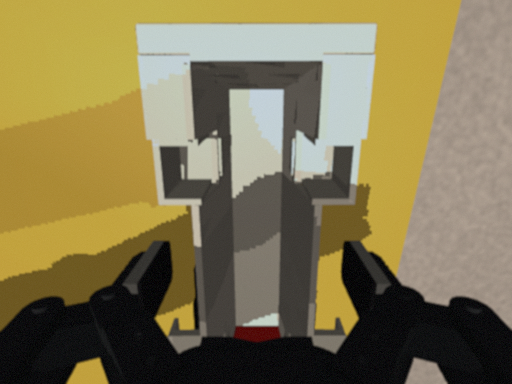

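The fingers are clear of the waist on both sides (wrist (165,265) and (350,265)) and the bin has not moved. I'll retreat straight up, then sideways.

```bash
python3 -m pendant '{"travel":[[0,-5,0],[0,-15,0],[0,-30,0],[0,-40,0],[0,-40,0],[0,-20,-40],[0,0,-50],[0,0,-50],[0,0,-40],[0,0,0]],"yaw":[0,0,0,0,0,0,0,0,0,0],"hand":[82,82,82,82,82,82,82,82,82,82]}'
python3 - <<'E'
from cell import arm
import cv2
a=arm.capture("scene")[:,:,::-1];b=arm.capture("side")[:,:,::-1]
cv2.imwrite("pics/scene6.png",a);cv2.imwrite("pics/side6.png",b)
cv2.imwrite("pics/c6.png",cv2.resize(a[180:320,20:200],None,fx=4,fy=4,interpolation=2))
cv2.imwrite("pics/d6.png",cv2.resize(b[210:330,250:400],None,fx=4.5,fy=4.5,interpolation=2))
E
```

```text
time: 13.85
tcp_pos: [0.5717, -0.087, 0.2455]
eef_rot: [-0.089, 2.187, -2.175]
force: [1.1, -1.0, -1.1]
width: 0.962
```

View pics/c6.png

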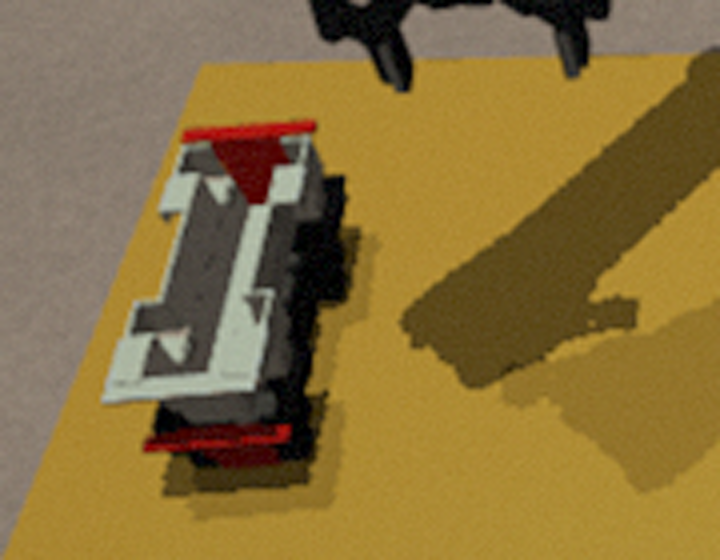

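View pics/d6.png

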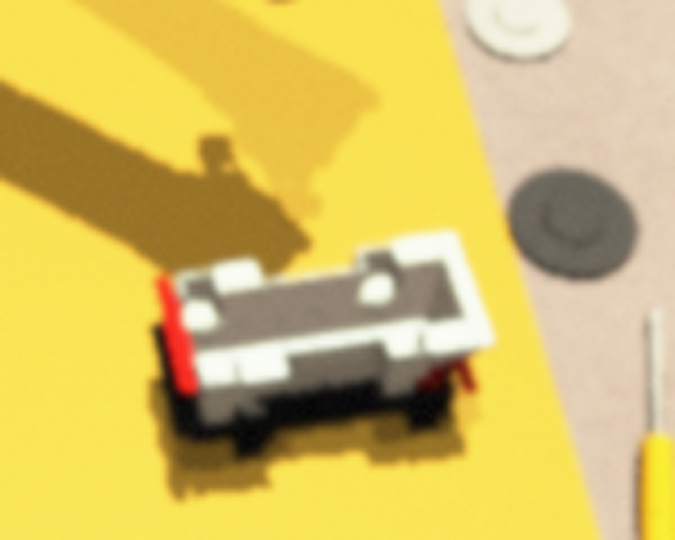

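View pics/scene6.png

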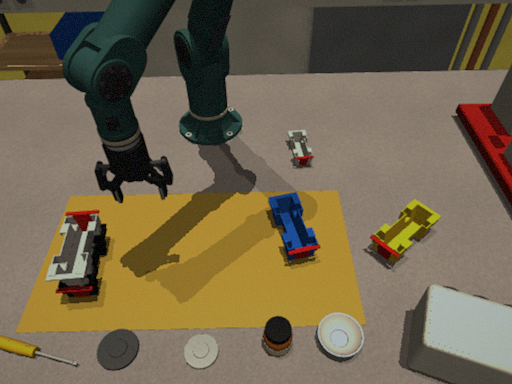

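Next, a check of the placed bin's rim at z = 0.116 from both views, and its height by two-view rays.

```bash
python3 - <<'E'
from cell import arm
from h import *
A=lambda x,y:(x/4+20-.4,y/4+180-.4);B=lambda x,y:(x/4.5+250-.4,y/4.5+210-.4)
sc,sd=arm.calibration("scene"),arm.calibration("side")
# tail -y, tail +y, red -y, red +y
S=[(104,402),(256,390),(182,135),(316,126)];D=[(494,345),(460,232),(188,393),(162,278)]
for n,f,c,pts in(("scene",A,sc,S),("side",B,sd,D)):
    P=np.array([plane(c,*f(*q),.116)[:2] for q in pts]);t=P[:2].mean(0);r=P[2:].mean(0);d=r-t;L=np.linalg.norm(d);d/=L
    print(n,"L",L.round(4),"yaw",np.degrees(np.arctan2(d[1],d[0])).round(1),"ctr",(t+.097*d).round(4),(r-.0905*d).round(4))
for a,b in zip(S,D):
    o1,d1=ray(sc,*A(*a));o2,d2=ray(sd,*B(*b))
    k=np.linalg.lstsq(np.c_[d1,-d2],o2-o1,rcond=None)[0];print(((o1+d1*k[0]+o2+d2*k[1])/2).round(4),np.linalg.norm(o1+d1*k[0]-o2-d2*k[1]).round(4))
# black red end, before and now (scene/side centroid of its bright red)
for q in[(147,445),(291,432)]: print("black red",plane(sc,*A(*q),.06).round(3))
E
```

```text
scene L 0.1891 yaw -175.4 ctr [ 0.585  -0.2748] [ 0.5834 -0.2749]
side L 0.1906 yaw -175.8 ctr [ 0.5867 -0.2763] [ 0.5836 -0.2766]
[ 0.684  -0.309   0.1144] 0.0013
[ 0.6812 -0.2271  0.1168] 0.0039
[ 0.4953 -0.3236  0.1155] 0.0001
[ 0.4909 -0.2416  0.1154] 0.0015
black red [ 0.68  -0.307  0.06 ]
black red [ 0.673 -0.226  0.06 ]
```

Rim height is about 0.1155 m at all four corners, so the bin is level and on the ledges. The centre is within about 2 mm of the black bin's and the yaw is 180° from it. I'm handing in.

```bash
python3 - <<'E'
from cell import arm
print(arm.job_done(), arm.state()["time"])
E
```

```text
the job is handed in; nothing more can be done
the job is handed in; nothing more can be done
```

I stacked the large white bin on the black bin, turned half a turn, let go of it and handed the job in. The clock read 13.9 s at the last move. No verdict is reported, so what follows rests on my own checks.

- **Set-down:** I gripped the bin by the waist and lowered it in steps of 1 mm or less near the end. It touched at TCP z 0.0964 m, against 0.0961 m expected for the ledges, with about 8 N at the wrist.
- **Height and level:** The four rim corners came out at 0.114 to 0.117 m, against 0.116 m for a rest on the ledges. That means it is not nested and stands level.
- **Position and turn:** Its centre is about 1–3 mm from the black bin's. Its yaw is about -175.6°, against the black bin's 4°, so the red ends are opposite and the long sides parallel within about 1°.
- **Other bins:** The black bin shows no movement in the pictures, judged by its red end. The blue bin looks unmoved in the last scene picture, but I did not measure it again.
- **Arm:** The gripper was withdrawn well clear before hand-in.

No check failed. The two camera views differ by 1–3 mm on the white bin's centre, which is well inside the 15 mm allowed.

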